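# Nest three arm splints on one hook

## Task

Hang the three clean arm splints from the drying rack on the single hook under the little shelf: the large one first, then the medium, then the small, all with the hollow side facing out, away from the panel. Push each one back along the hook until it stops, so that they sit one inside the other with no gaps between their hangers, and leave them hanging straight down. Leave the wipes packet, the pill bottle and the two vials where they stand.

Things in the scene. Friction and masses are not known exactly. Their poses are not given: they have to be found in the camera images.
- large_splint: Large arm splint: off-white rigid gutter, dark blue hanger on its upper end; 192 mm tall, 82 wide, 36 deep, about 110 g. Origin: mid lower end, on the flat back face; z up to the hanger, -x out of the hollow side. Gutter to z 116 mm, wall 3.5 mm, wider in front. Starts leaning back 25 degrees (top away from the front) in any bay of the rack, hollow side to the front.
- large_window (a point): Centre of the large splint's hanging window (24 mm wide in y, 30 high in z), 141 mm above its lower end and 9 mm before its back face; axes as the splint's. The rim round it is 44 mm wide and 18 deep: its back face 9 mm behind this point (+x), its front face 9 mm before. The rim bar over the window is 10 mm thick.
- large_tab (a point): Where to grip the large splint: centre of the flat tab on top of the rim, 37 mm above the window's centre: 36 mm across in y between its narrow edges, 8 mm thick in x, reaching 14 mm above and 12 mm below this point; axes as the splint's. Pinch it across the 36 mm; the tool may be pitched about y as one likes.
- medium_splint: Medium arm splint: off-white rigid gutter, sage green hanger on its upper end; 176 mm tall, 70 wide, 34 deep, about 90 g. Origin: mid lower end, on the flat back face; z up to the hanger, -x out of the hollow side. Gutter to z 100 mm, wall 3.5 mm, wider in front. Starts leaning back 25 degrees (top away from the front) in any bay of the rack, hollow side to the front.
- medium_window (a point): Centre of the medium splint's hanging window (24 mm wide in y, 30 high in z), 125 mm above its lower end and 9 mm before its back face; axes as the splint's. The rim round it is 44 mm wide and 18 deep: its back face 9 mm behind this point (+x), its front face 9 mm before. The rim bar over the window is 10 mm thick.
- medium_tab (a point): Where to grip the medium splint: centre of the flat tab on top of the rim, 37 mm above the window's centre: 36 mm across in y between its narrow edges, 8 mm thick in x, reaching 14 mm above and 12 mm below this point; axes as the splint's. Pinch it across the 36 mm; the tool may be pitched about y as one likes.
- small_splint: Small arm splint: off-white rigid gutter, amber hanger on its upper end; 160 mm tall, 58 wide, 32 deep, about 70 g. Origin: mid lower end, on the flat back face; z up to the hanger, -x out of the hollow side. Gutter to z 84 mm, wall 3.5 mm, wider in front. Starts leaning back 25 degrees (top away from the front) in any bay of the rack, hollow side to the front.
- small_window (a point): Centre of the small splint's hanging window (24 mm wide in y, 30 high in z), 109 mm above its lower end and 9 mm before its back face; axes as the splint's. The rim round it is 44 mm wide and 18 deep: its back face 9 mm behind this point (+x), its front face 9 mm before. The rim bar over the window is 10 mm thick.
- small_tab (a point): Where to grip the small splint: centre of the flat tab on top of the rim, 37 mm above the window's centre: 36 mm across in y between its narrow edges, 8 mm thick in x, reaching 14 mm above and 12 mm below this point; axes as the splint's. Pinch it across the 36 mm; the tool may be pitched about y as one likes.
- hook_stand: Fixed pale blue-grey stand: upright panel 180 mm wide, and at its top, 360 mm up, a shelf (200 mm wide, lip to 374 mm) that reaches 25 mm out over the hook, with a carton and tape on it (to 400 mm): a tool must come in under it slanting, 30 to 45 degrees from vertical. Foot plate to 118 mm in front. Origin: on the worktop under the hook, on the panel's front face; the hook points to -x; z up.
- hook_root (a point): Hook's axis at the front face of its mounting block (50 mm wide, 22 mm above to 50 below the axis), where the large splint stops; axes as the stand's. 225 mm above the worktop. Level rod 8 mm thick, 68 mm out along -x, then its end slants up and out to 80 mm, top 14 mm above the axis. Hung and home, window centres lie 11 mm below the axis, 9 (large), 27 (medium), 45 mm (small) out.
- drying_rack: Fixed steel wire easel, 298 mm wide (y), about 150 mm deep and 100 mm high, with a sloping grey ledge and two back bars; three bays 95 mm apart in y hold the splints. Origin: on the worktop, in the middle, 20 mm under the inner corner of the ledge; x points to its back, z up.
- wipe_packet: Blue packet of wipes, 42 x 85 x 60 mm, standing between rack and stand; origin at the centre of its underside, z up. Leave alone.
- pill_bottle: Blue bottle with white cap, 49 mm across, 87 mm tall; origin at the centre of its underside. Leave alone.
- vial_4: One of two small vials with orange caps behind the rack, 22 mm across, 52 mm tall; origin at the centre of its underside. Leave alone.
- vial_6: One of two small vials with orange caps behind the rack, 22 mm across, 52 mm tall; origin at the centre of its underside. Leave alone.

How it is judged (in metres and radians):
On the way, in this order (a step that is already met when the one before it is completed fails the run):
1. the large splint hangs on the hook (x of large_window in the frame of hook_root between -0.07 and 0 m and y of large_window in the frame of hook_root between -0.01 and 0.01 m and z of large_window in the frame of hook_root between -0.019 and -0.004 m), for 0.2 s.
2. the medium splint hangs on the hook in front of the large one (all of step 1 and x of medium_window in the frame of hook_root between -0.07 and 0 m and y of medium_window in the frame of hook_root between -0.01 and 0.01 m and z of medium_window in the frame of hook_root between -0.019 and -0.004 m and x of medium_window in the frame of large_window below -0.01 m), for 0.2 s.
At the end, for the whole second after the job is handed in: All three splints hang at rest on the hook, upright within 7 degrees and squarely facing out (11 degrees): the large one home against the mounting block within 6 mm, the medium nested in it (8 mm of its home place), the small nested in that (10 mm) (x of large_window in the frame of hook_root between -0.015 and 0 m and y of large_window in the frame of hook_root between -0.01 and 0.01 m and z of large_window in the frame of hook_root between -0.019 and -0.004 m and angle between each of large_splint, medium_splint, small_splint's own z axis and vertical below 0.12 rad and angle between the x axis of each of large_splint, medium_splint, small_splint and the x axis of hook_stand, either way round below 0.2 rad and linear speed of each of large_splint, medium_splint, small_splint below 0.02 m/s and x of medium_window in the frame of hook_root between -0.035 and -0.02 m and y of medium_window in the frame of hook_root between -0.01 and 0.01 m and z of medium_window in the frame of hook_root between -0.019 and -0.004 m and x of small_window in the frame of hook_root between -0.055 and -0.037 m and y of small_window in the frame of hook_root between -0.01 and 0.01 m and z of small_window in the frame of hook_root between -0.019 and -0.004 m); the robot touches nothing.
It fails at once if the wipes packet is pushed more than 30 mm or knocked over (distance of wipe_packet from where it was at the start of the episode above 0.03 m or angle between wipe_packet's own z axis and vertical above 0.6 rad).
It fails at once if the pill bottle is pushed more than 30 mm or knocked over (distance of pill_bottle from where it was at the start of the episode above 0.03 m or angle between pill_bottle's own z axis and vertical above 0.6 rad).
It fails at once if the one vial is pushed more than 30 mm or knocked over (distance of vial_4 from where it was at the start of the episode above 0.03 m or angle between vial_4's own z axis and vertical above 0.6 rad).
It fails at once if the other vial is pushed more than 30 mm or knocked over (distance of vial_6 from where it was at the start of the episode above 0.03 m or angle between vial_6's own z axis and vertical above 0.6 rad).
It also fails if it takes over 72 s, if anything falls off the work surface, if the arm or the gripper's body presses on something with over 40 N, if the wrist force passes 120 N, or if a joint passes its speed limit or range.

## Robot

A 6-joint arm with a two-finger parallel gripper is mounted at the origin on a cart in front of the work surface, level with it; the furniture and walls round the work are solid. World frame = base frame: x ahead of the robot, y to its left, z up, the work surface at z = 0. Lengths are in mm, angles in rad, forces in N, time in s.
With the tool pointing down it reaches from about 275 to 1000 mm from the base axis. Payload 8.4 kg.
Tool frame: the origin (TCP) lies at the very end of the fingers, on their centre line; the grasp point (between the pads) lies 19 mm behind it (r.pinch_z is the distance from the TCP to the grasp point, in mm); z points along the fingers, y is the line along which they close (so a half turn about z gives the same grasp; the last joint's range is limited). The gripper opens to 85 mm and grips with 20 to 120 N. Pads are 22 mm wide; open, the fingers measure 114 mm over their backs; the gripper's body (76 mm by 85 mm) begins 54 mm behind the grasp point. The pads swing forward as they close: fully open they stand 13 mm farther back than shut.
Start: joints at [-1.127, 0.353, 1.633, -0, 1.155, -0.002], TCP at [269.486, -563.919, 231.281] pointing down, gripper open.
Joint ranges: [-2.63, 2.63], [-0.92, 2.1], [0.06, 2.66], [-1.3, 4.44], [0, 2.69], [-3.02, 3.02]. Speed limits (rad/s): [2.22, 2.22, 2.79, 3.14, 3.14, 3.14].

## Interface

Orientations are given as [roll, pitch, yaw] about the fixed x, y, z axes, in that order (R = Rz(yaw) Ry(pitch) Rx(roll)).
In Python, from rig import r gives the robot as it stands.
- The arm moves only by the tool carry_out, never from a script. Its argument "series" is a list of rows, each a list of 7 numbers: the turn, a rotation vector about the tool's x, y, z as a fraction of full scale, then the shift along the tool's x, y, z as a fraction of full scale, then the gripper command: -1 is fully open, 1 is shut, values between are in proportion. A call has 1 to 8 rows; each row is the pose to reach, as a shift and turn from the pose commanded when the call began, along the tool's axes at that moment, turning the shorter way round; what a row does not reach only later rows make up. Full scale, the value 1, is 0.25 m for a shift and pi rad for a turn. A row lasts 1/8 s, in which the tool goes at most 62.5 mm and 10.7 degrees, less where a joint would pass 70% of its speed; a pose out of reach is approached as far as the arm can. A call with a number of a shift or a turn outside -1 to 1 is refused whole. A call with a gripper value outside its range is refused whole. The fingers move at their own pace and stop on an object; "force" is the grip in N (left out, the last holds). Time passes only in rows, so rows that repeat a pose let the fingers close. It gives the time, the measured TCP pose, the force, the opening and the grip force at its end, in the units of the state.
- r.sense(): the state, without advancing time (a new reading comes with each control period).
- r.grab_frame(name): name is "scene" or "side" or "wrist"; returns the picture (400x640x3 uint8, red, green, blue); there is no depth.
- r.get_calibration(name): a dict with "K" (3x3 intrinsics, pixels), "pose" (4x4, takes a point from camera to world coordinates). Camera axes: x right, y up, looking along -z (the intrinsics and any distortion apply to the point x, -y, -z); pixel columns grow to the right and rows downward; lengths in mm; the calibration is good to about 2 mm. A picture is of the moment at which its call begins: read the wrist's pose just before it. get_calibration takes no time and is no camera call; for the wrist camera it gives the pose at the moment of the call.
- r.sign_off(): hands the job in; it is judged then, once.
Trained networks look in the newest picture that a camera, given by its name, has taken for a name from the list of things; names that differ only in an ending like _2 or _b are one class to them, and where a whole thing is asked for, a point or a joint stands for the part that bears it (a point fixed in the world has none). Each returns a list of dicts, best first, with "score" (0 to 1); they miss things now and then, are a little off and sometimes report something else, mostly with a low value. They report only what shows in the picture. A call takes as long as a camera call.
- r.silhouettes(camera, label): "region" (400x640 bool, what is visible of it) and "position" ([row, column] in pixels, amid what is visible of it).
The state is a dict: "clock": time; "qpos": joint angles; "qvel": joint speeds; "joint_efforts": joint torques, N m; "eef_pos": TCP position; "tcp_rot": TCP orientation; "contact_force": force on the tool from outside, world axes, zero at the start; "wrist_torque": the same for the moment, N m; "opening": opening from 0.0 (shut) to 1.0 (fully open); "grasp_force": force on a finger pad.
Only numpy, scipy, OpenCV 4.12 (cv2) and the standard library are available. Lean on these libraries where they do the work, as an engineer would, in place of code of your own. Each camera call takes 0.05 s, during which the arm holds its last target. There are 200 camera calls.

## Working session

There is one attempt and no reset: what is moved stays moved. The work goes in short steps, Python scripts to look and compute and a tool call to move; the robot and the scene stay as the last step left them, time stands still between calls to the robot, and variables do not carry over. Pictures are saved under pics/ and viewed, at most 10 in all, crops included, and the job is handed in when it is done.

Besides the shell and the picture viewer there is one more tool, called after "Call:" as a command line: name --pt "numbers of a row" for each row, then --argument value for the rest. carry_out: Moves the arm, as the interface text tells. Its arguments: {"type":"object","properties":{"series":{"type":"array"},"force":{"type":"number"}},"required":["series"]}

```bash
ls; mkdir -p pics; python3 - <<'E'
from rig import r
import cv2,numpy as np
np.set_printoptions(precision=3,suppress=True)
s=r.sense();print(s['clock'],s['eef_pos'],s['tcp_rot'],s['opening'])
for n in ['scene','side']:
    im=r.grab_frame(n);cv2.imwrite(f'pics/{n}0.png',im[:,:,::-1])
    c=r.get_calibration(n);print(n,c)
    for l in ['large_splint','medium_splint','small_splint','large_tab','medium_tab','small_tab','hook_stand','hook_root','drying_rack','wipe_packet','pill_bottle','vial_4']:
        print(l,[(round(d['score'],2),np.round(d['position']),d['region'].sum()) for d in r.silhouettes(n,l)][:3])
print(r.sense()['clock'])
E
```

```text
pics
0.0 [ 269.284 -563.478  230.543] [-3.14  -0.     0.446] 0.9981108732454276
scene {'K': array([[401.297,   0.   , 317.139],
       [  0.   , 401.297, 196.438],
       [  0.   ,   0.   ,   1.   ]]), 'pose': array([[ -0.869,   0.31 ,  -0.386,  76.55 ],
       [ -0.495,  -0.532,   0.688, 696.802],
       [  0.008,   0.788,   0.615, 798.786],
       [  0.   ,   0.   ,   0.   ,   1.   ]])}
large_splint [(0.61, array([276., 266.]), np.int64(2091))]
medium_splint [(0.63, array([255., 282.]), np.int64(1265))]
small_splint [(0.62, array([226., 301.]), np.int64(879))]
large_tab [(0.77, array([281., 265.]), np.int64(2088))]
medium_tab [(0.67, array([250., 284.]), np.int64(1439))]
small_tab [(0.97, array([229., 298.]), np.int64(935))]
hook_stand [(0.62, array([133., 298.]), np.int64(7419))]
hook_root [(0.73, array([135., 300.]), np.int64(7424)), (0.34, array([284., 181.]), np.int64(112))]
drying_rack [(0.86, array([299., 291.]), np.int64(1950))]
wipe_packet [(0.56, array([211., 354.]), np.int64(516)), (0.29, array([296., 188.]), np.int64(177))]
pill_bottle [(0.8, array([177., 409.]), np.int6
[... 810 characters left out ...]
 np.int64(4158))]
large_tab [(0.65, array([276., 322.]), np.int64(884))]
medium_tab [(0.67, array([248., 319.]), np.int64(480))]
small_tab [(0.91, array([230., 319.]), np.int64(265))]
hook_stand [(0.59, array([170., 275.]), np.int64(4080)), (0.2, array([276., 324.]), np.int64(993))]
hook_root [(0.96, array([170., 272.]), np.int64(4273))]
drying_rack [(0.77, array([287., 334.]), np.int64(1451))]
wipe_packet [(0.64, array([216., 338.]), np.int64(446))]
pill_bottle [(0.75, array([175., 358.]), np.int64(208)), (0.27, array([245., 321.]), np.int64(474)), (0.24, array([166., 276.]), np.int64(4218))]
vial_4 [(0.74, array([230., 316.]), np.int64(291)), (0.55, array([275., 322.]), np.int64(891))]
1.3
```

```bash
python3 - <<'E'
import cv2,numpy as np
a=cv2.imread('pics/scene0.png')[40:340,150:450];b=cv2.imread('pics/side0.png')[80:320,200:400]
cv2.imwrite('pics/m0.png',cv2.resize(a,(600,600),interpolation=3))
cv2.imwrite('pics/m1.png',cv2.resize(b,None,fx=2.5,fy=2.5,interpolation=3))
E
```

```text
(no output)
```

View pics/m0.png

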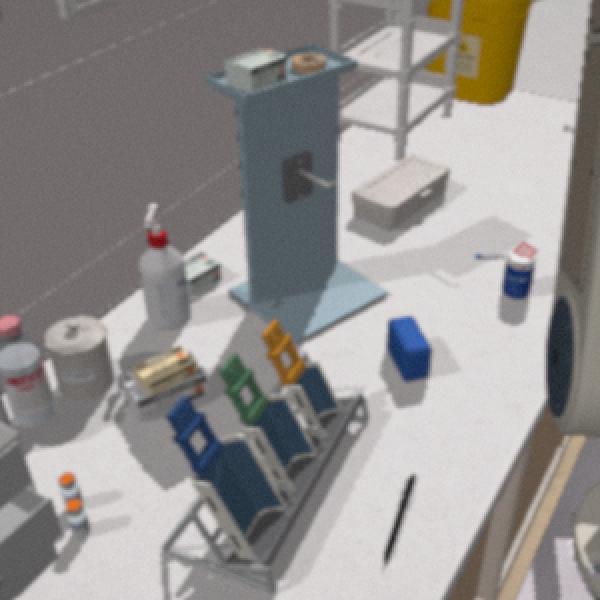

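View pics/m1.png

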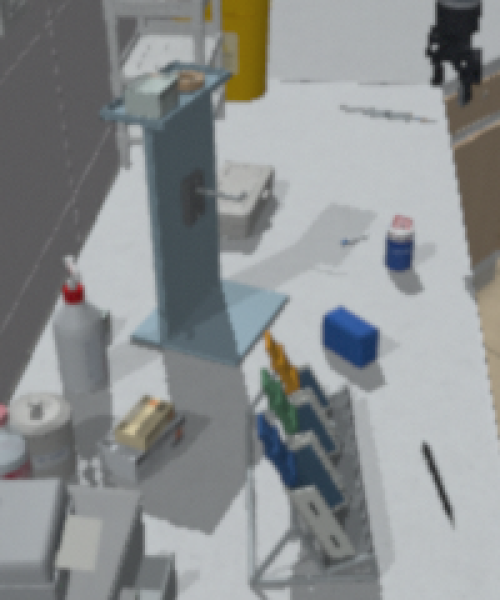

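The scene picture shows large (blue) nearest the camera at crop (195,440), medium at (243,390), small at (285,352). The hook tip is at (333,185) and the foot plate's front corners at (300,340) and (386,293). The side picture agrees. I'll triangulate these.

```bash
cat > h.py <<'E'
from rig import r
import cv2,numpy as np
np.set_printoptions(precision=1,suppress=True)
from scipy.spatial.transform import Rotation as R
def P(c):
    T=np.linalg.inv(c['pose']); return c['K']@np.diag([1,-1,-1])@T[:3]
def proj(c,X):
    p=P(c)@np.append(X,1); return p[:2]/p[2]
def tri(cs,ps):
    A=[]
    for c,p in zip(cs,ps):
        M=P(c); A+= [p[0]*M[2]-M[0],p[1]*M[2]-M[1]]
    A=np.array(A);A/=np.linalg.norm(A[:,:3],axis=1)[:,None]
    X=np.linalg.lstsq(A[:,:3],-A[:,3],rcond=None)[0]
    return X,[np.array(p)-proj(c,X) for c,p in zip(cs,ps)]
HUE={'large':(105,122,70,25,140),'medium':(40,85,50,30,200),'small':(10,24,130,90,255)}
def hanger(im,n,box=None):
    h=cv2.cvtColor(im,cv2.COLOR_RGB2HSV);lo,hi,s,v0,v1=HUE[n]
    m=cv2.inRange(h,(lo,s,v0),(hi,255,v1))
    if box: k=np.zeros_like(m);k[box[1]:box[3],box[0]:box[2]]=1;m*=k
    k,l,st,ce=cv2.connectedComponentsWithStats(m)
    i=1+np.argmax(st[1:,4]); return l==i,ce[i],st[i]
E
python3 - <<'E'
from h import *
cs=[r.get_calibration(n) for n in('scene','side')]
A=lambda x,y:(x/2+150,y/2+40)
B=lambda x,y:(x/2.5+200,y/2.5+80)
for n,a,b in [('tip',(333,185),(243,195)),('block',(297,177),(192,196)),('footL',(300,340),(238,360)),('footR',(386,293),(288,297)),('footBL',(230,295),(133,342)),('shelfFR',(357,66),(231,75)),('shelfFL',(243,97),(152,127)),('wipe top',(405,330),(350,325)),('bottle cap',(526,250),(402,222)),('tabL',(182,404),(262,420)),('tabM',(232,362),(267,375)),('tabS',(273,326),(268,338)),('winL',(198,441),(278,450)),('winM',(246,396),(282,405)),('winS',(288,357),(284,366))]:
    print(n,*tri(cs,[A(*a),B(*b)]))
for n in HUE:
  ps=[]
  for v,bx in(('scene',(200,190,330,300)),('side',(290,200,350,300))):
    im=cv2.imread(f'pics/{v}0.png')[:,:,::-1].copy()
    m,c,st=hanger(im,n,bx);ps.append(c);print(n,v,st,c)
  print(tri(cs,ps))
E
```

```text
tip [ 585.6 -203.   226.5] [array([ 0. , -0.3]), array([0. , 0.3])]
block [ 663.6 -229.   206.9] [array([ 0. , -0.1]), array([0. , 0.1])]
footL [ 587.2 -106.3    3.1] [array([-0. , -0.1]), array([0., 0.])]
footR [ 525.6 -278.5    4.2] [array([ 0. , -0.5]), array([0.1, 0.4])]
footBL [ 754.1 -154.2   -6.2] [array([ 0. , -0.6]), array([0.1, 0.5])]
shelfFR [ 612.6 -319.3  359.9] [array([ 0. , -0.4]), array([0. , 0.3])]
shelfFL [ 697.2 -148.7  353.8] [array([ 0.1, -1.3]), array([0.1, 1. ])]
wipe top [ 426.6 -137.    59.9] [array([ 0.1, -2. ]), array([0.4, 1.6])]
bottle cap [ 342.6 -418.1   71.7] [array([ 0. , -0.4]), array([0.1, 0.3])]
tabL [518.6 239.4 192.6] [array([-0. , -0.2]), array([0. , 0.1])]
tabM [521.5 145.2 178.9] [array([-0. , -0.2]), array([0. , 0.2])]
tabS [528.9  48.  161. ] [array([ 0. , -0.5]), array([0.1, 0.4])]
winL [500.6 241.9 150.3] [array([0. , 0.8]), array([-0.2, -0.6])]
winM [503.7 147.  135.5] [array([0. , 0.1]), array([-0. , -0.1])]
winS [508.9  46.6 116.8] [array([-0. , -0.5]), array([0.1, 0.4])]
large scene [234 238  47  42 611] [250.7 259.7]
large side [329 207  21  20 263] [339.2 217. ]
(array([414.2, 332.6, 331.3]), [array([ 3.8, 21.1]), array([ -7.2, -13.7])])
medium scene [261 217  23  35 355] [271.3 234.7]
medium side [305 228  14  26 157] [311.8 241.2]
(array([507.2, 148.4, 142.5]), [array([-0. , -0.9]), array([0.2, 0.7])])
small scene [282 200  20  32 296] [291.  216.4]
small side [306 213  14  24 119] [312.6 225.9]
(array([511.8,  55.7, 127.5]), [array([ 0., -1.]), array([0.2, 0.8])])
```

The triangulation is consistent: rack yaw about +0.05, stand yaw about -0.33. Next I check where the wrist camera sits and plan a close look at the hook.

```bash
cat >> h.py <<'E'
def T0():
    s=r.sense(); return np.array(s['eef_pos']),R.from_euler('xyz',s['tcp_rot'])
def go(p,rpy):
    """print rotvec/pi and shift/250 for the move to a world pose"""
    p0,R0=T0(); d=R0.inv().apply(np.array(p)-p0); w=(R0.inv()*R.from_euler('xyz',rpy)).as_rotvec()
    print('row',np.round(w/np.pi,4).tolist(),np.round(d/250,4).tolist(),'rows>=',np.linalg.norm(d)/62.5,np.degrees(np.linalg.norm(w))/10.7)
E
python3 - <<'E'
from h import *
p,Ro=T0(); c=r.get_calibration('wrist'); C=c['pose']
print(c['K']); print('cam in tool',Ro.inv().apply(C[:3,3]-p),'\n',Ro.inv().as_matrix()@C[:3,:3])
go([370,-180,330],[np.pi,-0.7,-0.33])
E
```

```text
[[319.3   0.  317.5]
 [  0.  319.3 200.3]
 [  0.    0.    1. ]]
cam in tool [  64.5   -0.4 -141.8] 
 [[ 0.   1.   0.3]
 [ 1.  -0.  -0. ]
 [-0.   0.3 -1. ]]
row [-0.0864, 0.2113, 0.2366] [1.0248, -1.2122, -0.3948] rows>= 6.543014326090437 5.53069834034344
```

```bash
python3 - <<'E'
from h import *
go([460,-250,290],[np.pi,0.7,np.pi-0.33])
E
```

```text
row [-0.261, -0.1067, -0.7152] [1.2289, -0.8044, -0.2348] rows>= 5.949667336138628 12.932301580635476
```

Call:
carry_out --pt "-0.261 -0.1067 -0.7152 1.0 -0.8 -0.23 -1" --pt "-0.261 -0.1067 -0.7152 1.0 -0.8 -0.23 -1" --pt "-0.261 -0.1067 -0.7152 1.0 -0.8 -0.23 -1" --pt "-0.261 -0.1067 -0.7152 1.0 -0.8 -0.23 -1" --pt "-0.261 -0.1067 -0.7152 1.0 -0.8 -0.23 -1" --pt "-0.261 -0.1067 -0.7152 1.0 -0.8 -0.23 -1" --pt "-0.261 -0.1067 -0.7152 1.0 -0.8 -0.23 -1" --pt "-0.261 -0.1067 -0.7152 1.0 -0.8 -0.23 -1" --force 50

```text
clock: 2.3
eef_pos: [409.2, -274.9, 289.1]
tcp_rot: [2.897, 0.45, 1.825]
contact_force: [-0.0, 1.3, -0.3]
opening: 1.0
grasp_force: 0.0
```

```bash
python3 - <<'E'
from h import *
s=r.sense();print(s['clock'],s['eef_pos'],s['tcp_rot'])
go([500,-173,285],[np.pi,0.7,np.pi-0.33])
E
```

```text
2.3 [ 409.2 -274.9  289.1] [2.9 0.4 1.8]
row [-0.098, -0.04, -0.2687] [0.2801, 0.4689, -0.0033] rows>= 2.1848151674824274 4.858100515176184
```

Call:
carry_out --pt "-0.098 -0.04 -0.2687 0.28 0.469 0 -1" --pt "-0.098 -0.04 -0.2687 0.28 0.469 0 -1" --pt "-0.098 -0.04 -0.2687 0.28 0.469 0 -1" --pt "-0.098 -0.04 -0.2687 0.28 0.469 0 -1" --pt "-0.098 -0.04 -0.2687 0.28 0.469 0 -1" --pt "-0.098 -0.04 -0.2687 0.28 0.469 0 -1" --pt "-0.098 -0.04 -0.2687 0.28 0.469 0 -1"

```text
clock: 3.18
eef_pos: [500.2, -175.1, 284.1]
tcp_rot: [3.137, 0.698, 2.8]
contact_force: [0.1, -0.2, -0.8]
opening: 0.996
grasp_force: 0.0
```

```bash
python3 - <<'E'
from h import *
p,Ro=T0();print(p,Ro.as_euler('xyz'))
c=r.get_calibration('wrist');im=r.grab_frame('wrist');cv2.imwrite('pics/w1.png',im[:,:,::-1])
np.savez('w1.npz',K=c['K'],pose=c['pose'])
print(proj(c,[585,-203,230]),proj(c,[661,-229,225]))
E
```

```text
[ 500.2 -175.1  284.1] [3.1 0.7 2.8]
[320.4 242.4] [320.5 274.2]
```

View pics/w1.png

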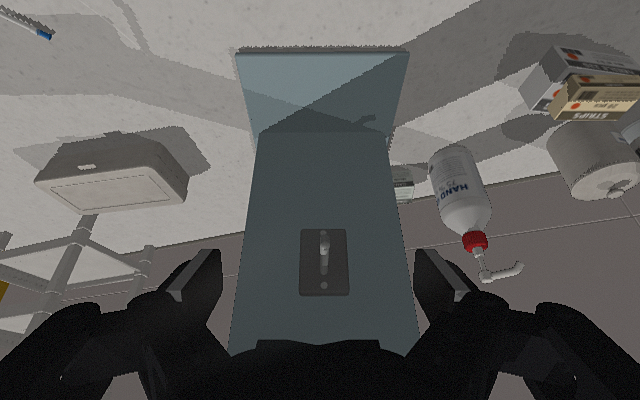

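The wrist view (inverted) shows the mounting block at columns 300–348, rows 229–296, the hook tip at about (323,238), the panel base at (258,131)–(388,131) and the foot's front edge at (237,53)–(409,50). I'll fit the stand pose to all three views.

```bash
python3 - <<'E'
from h import *
from scipy.optimize import least_squares
cs=[r.get_calibration(n) for n in('scene','side')]; w=dict(np.load('w1.npz'))
A=lambda x,y:(x/2+150,y/2+40)
B=lambda x,y:(x/2.5+200,y/2.5+80)
# stand-frame points in terms of root (0,0,225): params X,Y,yaw,d(block depth),t(foot),fw
def pts(q):
    X,Y,yaw,d,t,fw=q
    M=R.from_euler('z',yaw)
    f=lambda x,y,z:M.apply([x,y,z])+[X,Y,0]
    return [(w,f(0,25,175),(346,229)),(w,f(0,-25,175),(301,229)),(w,f(0,25,247),(348.5,296)),(w,f(0,-25,247),(300,296)),
     (w,f(-78,0,234),(323,237)),
     (w,f(d,90,t),(388,131)),(w,f(d,-90,t),(258,131)),(w,f(d-118,fw,t),(409,50)),(w,f(d-118,-fw,t),(237,53)),
     (cs[0],f(d-118,fw,t),A(300,340)),(cs[0],f(d-118,-fw,t),A(386,293)),(cs[1],f(d-118,fw,t),B(238,360)),(cs[1],f(d-118,-fw,t),B(288,297)),
     (cs[0],f(-79,0,234),A(333,185)),(cs[1],f(-79,0,234),B(243,195))]
res=lambda q:np.concatenate([proj(c,x)-np.array(p) for c,x,p in pts(q)])
s=least_squares(res,[661,-229,-.33,10,6,90],loss='soft_l1')
print('root x,y,yaw,d,t,fw',np.round(s.x,3));print(res(s.x).reshape(-1,2))
E
```

```text
root x,y,yaw,d,t,fw [ 657.4 -223.7   -0.3    8.    10.3   95.5]
[[ 0.3  0.1]
 [ 0.   0.4]
 [ 1.8 -2.5]
 [-0.9 -2.2]
 [ 2.3  8.2]
 [-2.5 -0.8]
 [ 0.7  0.4]
 [-1.1  0.6]
 [-0.3 -0.5]
 [-0.7  0.2]
 [ 0.9 -0.7]
 [ 0.5 -0.1]
 [ 0.7 -1.6]
 [ 0.1 -1. ]
 [ 0.6 -1.5]]
```

```bash
python3 - <<'E'
from h import *
go([500,147,280],[np.pi,0.26,np.pi+0.05])
E
```

```text
row [-0.0566, 0.1379, -0.1118] [0.3448, 1.2136, -0.2608] rows>= 5.153074950973476 3.1351643127420585
```

Call:
carry_out --pt "-0.0566 0.1379 -0.1118 0.33 1.0 -0.26 -1" --pt "-0.0566 0.1379 -0.1118 0.33 1.0 -0.26 -1" --pt "-0.0566 0.1379 -0.1118 0.33 1.0 -0.26 -1" --pt "-0.0566 0.1379 -0.1118 0.33 1.0 -0.26 -1" --pt "-0.0566 0.1379 -0.1118 0.33 1.0 -0.26 -1" --pt "-0.0566 0.1379 -0.1118 0.33 1.0 -0.26 -1"

```text
clock: 3.98
eef_pos: [484.4, 97.2, 281.6]
tcp_rot: [-3.139, 0.26, -3.087]
contact_force: [-0.4, -0.1, 0.5]
opening: 0.999
grasp_force: 0.0
```

```bash
python3 - <<'E'
from h import *
p,Ro=T0();print(p,Ro.as_euler('xyz'))
c=r.get_calibration('wrist');im=r.grab_frame('wrist');cv2.imwrite('pics/w2.png',im[:,:,::-1])
np.savez('w2.npz',K=c['K'],pose=c['pose'])
for X in [(518.6,239.4,192.6),(521.5,145.2,179),(529,48,161)]: print(proj(c,X))
E
```

```text
[484.4  97.2 281.6] [-3.1  0.3 -3.1]
[495.4 225.3]
[373.8 213.5]
[259.4 204.5]
```

View pics/w2.png

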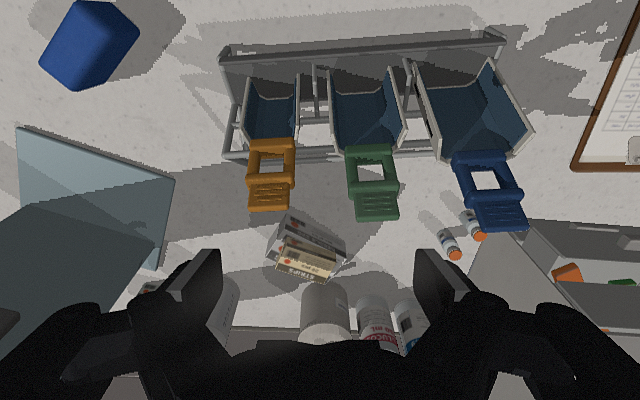

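The wrist picture shows all three hangers: small window (273,164) with tab end (248–290,210), medium (372,173) with (356–399,220), large (494,179) with (484–529,230). I'll fit the rack pose to these along with the earlier picks.

```bash
cat > fit.py <<'E'
from h import *
from scipy.optimize import least_squares
cs=[r.get_calibration(n) for n in('scene','side')]; w=dict(np.load('w2.npz'))
A=lambda x,y:(x/2+150,y/2+40)
B=lambda x,y:(x/2.5+200,y/2.5+80)
H=[192,176,160]
ob=[[(529,229),(484,231),(494,179),A(198,441),B(278,450)],[(399,219),(356,220),(372,173),A(246,396),B(282,405)],[(290,211),(248,210),(273,164),A(288,357),B(284,366)]]
def frame(q,i):
    X,Y,z,yaw=q[:4]; M=R.from_euler('ZY',[yaw,np.radians(25)])
    return M, np.array([X,Y,z])+R.from_euler('z',yaw).apply([0,95*(1-i)+q[4+i],0])
def res(q):
    e=[]
    for i in range(3):
        M,O=frame(q,i);f=lambda *l:M.apply(l)+O
        W=f(-9,0,H[i]-51)
        for c,x,p in zip([w,w,w,*cs],[f(-5,18,H[i]),f(-5,-18,H[i]),W,W,W],ob[i]): e.append(proj(c,x)-np.array(p))
    return np.concatenate(e+[np.array(q[4:])*.3])
s=least_squares(res,[450,147,20,.05,0,0,0],loss='soft_l1')
if __name__=='__main__':
    np.set_printoptions(precision=3,suppress=True)
    print(s.x);print(np.round(res(s.x)[:30].reshape(3,10),1))
    for i in range(3):
        M,O=frame(s.x,i);print('tab',M.apply([-9,0,H[i]-14])+O)
E
python3 fit.py
```

```text
[458.09  143.656  18.046   0.119   2.101  -2.494   0.22 ]
[[ 1.   1.  -0.3  1.3 -6.6 -1.1 -0.1  1.2  1.2  1.9]
 [ 0.7  0.4  0.3  1.7 -1.1 -2.4  0.5  0.   0.4  0.1]
 [-0.3 -1.7  0.8  1.5 -1.2 -0.6 -1.   1.2  0.3  0.2]]
tab [513.138 248.043 183.172]
tab [518.266 148.35  168.671]
tab [522.526  55.916 154.17 ]
```

```bash
cat > plan.py <<'E'
from fit import *
UP=9; Rs=R.from_euler('xyz',[np.pi,np.radians(40),np.pi])
def grasp_tcp(M,O,i,back=0,up=UP):
    Rt=M*Rs; G=M.apply([-9,0,H[i]-14+up])+O
    return G+(19-back)*Rt.apply([0,0,1]), Rt
def goT(p,Rt): go(p,Rt.as_euler('xyz'))
E
python3 - <<'E'
from plan import *
for b in (70,0):
    p,Rt=grasp_tcp(*frame(s.x,0),0,b);print(p,Rt.as_euler('xyz'));goT(p,Rt)
E
```

```text
[503.8 246.9 240.6] [-3.1  0.3 -3. ]
row [-0.0063, -0.0007, -0.0201] [-0.0645, 0.5981, 0.1849] rows>= 2.5172832140277204 0.3550566268962279
[521.8 249.1 173. ] [-3.1  0.3 -3. ]
row [-0.0063, -0.0007, -0.0201] [-0.0649, 0.6037, 0.4648] rows>= 3.0585452203107897 0.3550566268962279
```

Call:
carry_out --pt "-0.0063 -0.0007 -0.0201 -0.0645 0.598 0.18 -1" --pt "-0.0063 -0.0007 -0.0201 -0.0645 0.598 0.18 -1" --pt "-0.0063 -0.0007 -0.0201 -0.0645 0.598 0.18 -1" --pt "-0.0063 -0.0007 -0.0201 -0.0645 0.598 0.18 -1"

```text
clock: 4.53
eef_pos: [503.8, 247.0, 241.2]
tcp_rot: [3.141, 0.261, -3.023]
contact_force: [-0.6, -0.5, 0.5]
opening: 1.001
grasp_force: 0.0
```

```bash
python3 - <<'E'
from plan import *
p,Ro=T0();print(p)
c=r.get_calibration('wrist');im=r.grab_frame('wrist')
M,O=frame(s.x,0);f=lambda *l:proj(c,M.apply(l)+O)
o=im[:,:,::-1].copy()
for l in [(-5,18,192),(-5,-18,192),(-9,0,178),(-18,12,156),(-18,-12,156),(-18,12,126),(-18,-12,126),(-9,0,141)]:
    q=f(*l);print(l,q);cv2.circle(o,tuple(np.round(q).astype(int)),2,(0,0,255),-1)
cv2.imwrite('pics/w3.png',o[60:360,150:550].repeat(2,0).repeat(2,1)[:600,:800]);np.savez('w3.npz',K=c['K'],pose=c['pose'])
E
```

```text
[503.8 247.  241.2]
(-5, 18, 192) [345.7 232.6]
(-5, -18, 192) [289.6 232.6]
(-9, 0, 178) [317.7 210.9]
(-18, 12, 156) [335.5 176.2]
(-18, -12, 156) [299.8 176.2]
(-18, 12, 126) [334.2 144.1]
(-18, -12, 126) [301.2 144.1]
(-9, 0, 141) [317.7 168. ]
```

View pics/w3.png

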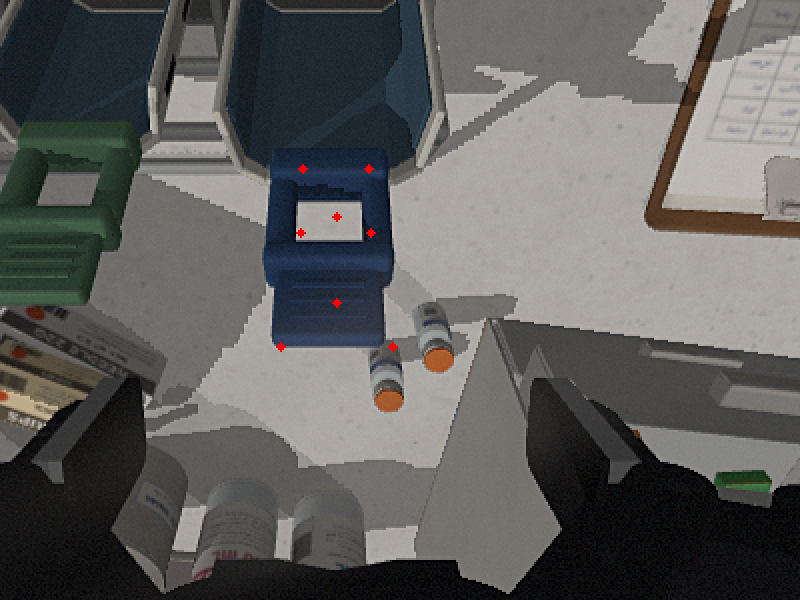

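The overlay shows the true tab about 4 px (2.7 mm) to the -y side of the fit, with depth and orientation matching. I'll correct that and descend.

```bash
sed -i '/^if __name__/i s.x[4]-=2.7' fit.py; python3 - <<'E'
from plan import *
goT(*grasp_tcp(*frame(s.x,0),0,0))
E
```

```text
row [-0.0001, -0.0002, -0.0002] [-0.0004, -0.0068, 0.284] rows>= 1.1361428989172395 0.004306775999277486
```

Call:
carry_out --pt "0 0 0 0 -0.01 0.14 -1" --pt "0 0 0 0 -0.01 0.284 -1" --pt "0 0 0 0 -0.01 0.284 -1" --pt "0 0 0 0 -0.01 0.284 1" --pt "0 0 0 0 -0.01 0.284 1" --pt "0 0 0 0 -0.01 0.284 1" --pt "0 0 0 0 -0.01 0.284 1" --pt "0 0 0 0 -0.01 0.284 1" --force 50

```text
clock: 5.58
eef_pos: [522.9, 246.8, 174.7]
tcp_rot: [3.14, 0.264, -3.022]
contact_force: [-0.6, -2.3, 7.5]
opening: 0.413
grasp_force: 49.9
```

```bash
cat >> plan.py <<'E'
HK=np.array([657.4,-223.7,225]); 
import json,os
if os.path.exists('hk.json'): HY=json.load(open('hk.json'))
else: HY=-.32
def save_rel(i):
    p,Rt=T0();M,O=frame(s.x,i)
    np.savez('rel.npz',i=i,R=(Rt.inv()*M).as_matrix(),t=Rt.inv().apply(O-p))
def tool_for(M,O):
    d=np.load('rel.npz');Rt=M*R.from_matrix(d['R']).inv();return O-Rt.apply(d['t']),Rt
def splint_now():
    d=np.load('rel.npz');p,Rt=T0();return Rt*R.from_matrix(d['R']),p+Rt.apply(d['t'])
def hookpose(i,x,z,y=0):
    M=R.from_euler('z',HY);W=HK+M.apply([x,y,z]);return M,W-M.apply([-9,0,H[i]-51])
def rows(wps,start=None):
    p0,R0=start or T0()
    for p,Rt in wps:
        d=R0.inv().apply(np.array(p)-p0);w=(R0.inv()*Rt).as_rotvec()
        print(np.round(np.r_[w/np.pi,d/250],3).tolist(),'TCP',np.round(p),'rows %.1f %.1f'%(np.linalg.norm(d)/62.5,np.degrees(np.linalg.norm(w))/10.7))
E
python3 - <<'E'
from h import *
# stand yaw
from scipy.optimize import least_squares
cs=[r.get_calibration(n) for n in('scene','side')]; w=dict(np.load('w1.npz'))
A=lambda x,y:(x/2+150,y/2+40)
B=lambda x,y:(x/2.5+200,y/2.5+80)
def res(q):
    X,Y,yaw,d,t,fw=q;M=R.from_euler('z',yaw);f=lambda x,y,z:M.apply([x,y,z])+[X,Y,0]
    L=[(w,f(0,25,175),(346,229)),(w,f(0,-25,175),(301,229)),(w,f(0,25,247),(348.5,296)),(w,f(0,-25,247),(300,296)),
     (w,f(d,90,t),(388,131)),(w,f(d,-90,t),(258,131)),(w,f(d-118,fw,t),(409,50)),(w,f(d-118,-fw,t),(237,53)),
     (cs[0],f(d-118,fw,t),A(300,340)),(cs[0],f(d-118,-fw,t),A(386,293)),(cs[1],f(d-118,fw,t),B(238,360)),(cs[1],f(d-118,-fw,t),B(288,297)),
     (cs[0],f(-79,0,234),A(333,185)),(cs[1],f(-79,0,234),B(243,195))]
    return np.concatenate([proj(c,x)-np.array(p) for c,x,p in L])
s=least_squares(res,[661,-229,-.33,10,6,90],loss='soft_l1').x
print([round(v,3) for v in s]); open('hk.json','w').write(str(s[2]))
for z in(225,229): print('tip pred in w1',proj(w,R.from_euler('z',s[2]).apply([-78,0,z+9])+[s[0],s[1],0]))
E
python3 - <<'E'
from plan import *
save_rel(0);M,O=frame(s.x,0)
A=tool_for(M,O+[0,0,110]);B=tool_for(M,O+[-140,0,140])
Mh,_=hookpose(0,0,0)
C=tool_for(Mh,np.array([390,-20,270])-Mh.apply([-9,0,141])); D=tool_for(*hookpose(0,-140,6))
print(HY);rows([A,B]);print();rows([C],B);print();rows([D],C)
E
```

```text
[np.float64(658.644), np.float64(-223.847), np.float64(-0.332), np.float64(6.393), np.float64(10.736), np.float64(95.538)]
tip pred in w1 [325.8 245.9]
tip pred in w1 [325.9 250.4]
-0.331661588232882
[0.0, 0.0, 0.0, -0.115, 0.001, -0.425] TCP [523. 247. 285.] rows 1.8 0.0
[0.0, 0.0, 0.0, 0.39, 0.068, -0.686] TCP [383. 247. 315.] rows 3.2 0.0

[0.067, -0.137, 0.128, 0.064, -1.083, 0.028] TCP [402. -24. 303.] rows 4.3 3.3

[0.0, 0.0, 0.0, -0.447, -0.423, 0.581] TCP [ 537. -182.  264.] rows 3.4 0.0
```

Call:
carry_out --pt "0 0 0 -0.03 0 -0.11 1" --pt "0 0 0 -0.07 0 -0.26 1" --pt "0 0 0 -0.115 0 -0.425 1" --pt "0 0 0 0.05 0.02 -0.5 1" --pt "0 0 0 0.22 0.04 -0.6 1" --pt "0 0 0 0.39 0.068 -0.686 1" --pt "0 0 0 0.39 0.068 -0.686 1"

```text
clock: 6.45
eef_pos: [380.1, 246.7, 314.6]
tcp_rot: [3.139, 0.263, -3.021]
contact_force: [-0.0, 0.4, -1.0]
opening: 0.41
grasp_force: 50.3
```

Call:
carry_out --pt "0.067 -0.137 0.128 0.015 -0.22 0 1" --pt "0.067 -0.137 0.128 0.03 -0.44 0.01 1" --pt "0.067 -0.137 0.128 0.045 -0.66 0.02 1" --pt "0.067 -0.137 0.128 0.06 -0.88 0.028 1" --pt "0.067 -0.137 0.128 0.064 -1.0 0.028 1" --pt "0.067 -0.137 0.128 0.064 -1.0 0.028 1"

```text
clock: 7.2
eef_pos: [398.5, -5.6, 302.6]
tcp_rot: [3.141, 0.7, 2.805]
contact_force: [0.2, 0.8, -0.8]
opening: 0.405
grasp_force: 50.5
```

```bash
python3 - <<'E'
from plan import *
p,Rt=T0();print(p,Rt.as_euler('xyz'))
rows([tool_for(*hookpose(0,-140,6))])
E
```

```text
[398.5  -5.6 302.6] [3.1 0.7 2.8]
[-0.001, -0.0, -0.001, -0.479, -0.483, 0.602] TCP [ 537. -182.  264.] rows 3.6 0.0
```

Call:
carry_out --pt "0 0 0 -0.12 -0.12 0.15 1" --pt "0 0 0 -0.24 -0.24 0.3 1" --pt "0 0 0 -0.36 -0.36 0.45 1" --pt "0 0 0 -0.42 -0.42 0.53 1" --pt "0 0 0 -0.479 -0.483 0.602 1" --pt "0 0 0 -0.479 -0.483 0.602 1" --pt "0 0 0 -0.479 -0.483 0.602 1"

```text
clock: 8.07
eef_pos: [537.6, -177.6, 263.8]
tcp_rot: [3.141, 0.698, 2.811]
contact_force: [0.4, -1.1, -0.7]
opening: 0.405
grasp_force: 50.5
```

```bash
python3 - <<'E'
from plan import *
p,Rt=T0();print(p,Rt.as_euler('xyz'))
ims=[]
M,O=splint_now();Mh=R.from_euler('z',HY)
for n in('wrist','scene'):
    c=r.get_calibration(n);im=r.grab_frame(n);o=im[:,:,::-1].copy()
    k=[('tip',Mh.apply([-80,0,10])+HK),('root',HK),('win',M.apply([-9,0,141])+O),('tab',M.apply([-9,0,178])+O),('bot',O)]
    for a,X in k:
        q=proj(c,X);print(n,a,q)
        cv2.circle(o,tuple(np.round(q).astype(int)),1,(0,0,255),-1)
    ims.append(o)
a=cv2.resize(ims[0][100:400,160:480],(640,600),interpolation=3)
b=cv2.resize(ims[1][60:260,240:400],None,fx=2.9,fy=2.9,interpolation=3)
cv2.imwrite('pics/w4.png',a);cv2.imwrite('pics/s4.png',b)
E
```

```text
[ 537.6 -177.6  263.8] [3.1 0.7 2.8]
wrist tip [311.4 248. ]
wrist root [312.8 278.4]
wrist win [318.1 187.1]
wrist tab [318.2 253. ]
wrist bot [317.7  51.4]
scene tip [316.7 131.3]
scene root [299.2 124.5]
scene win [329.9 141.3]
scene tab [330.2 129.5]
scene bot [326.7 180.9]
```

View pics/w4.png

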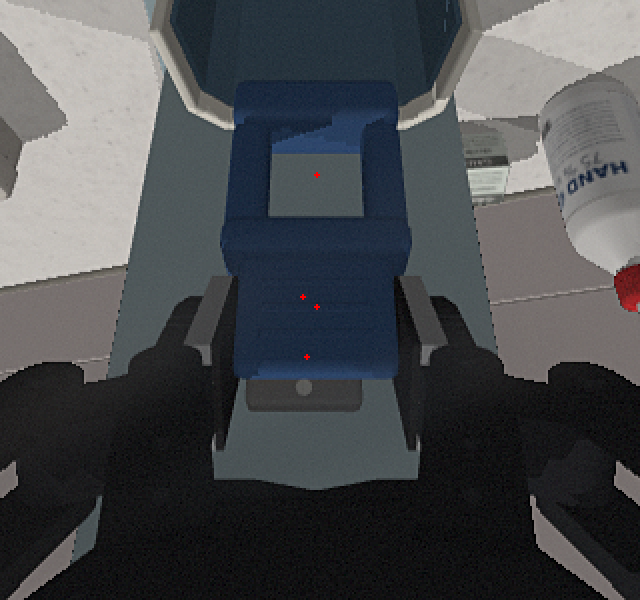

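View pics/s4.png

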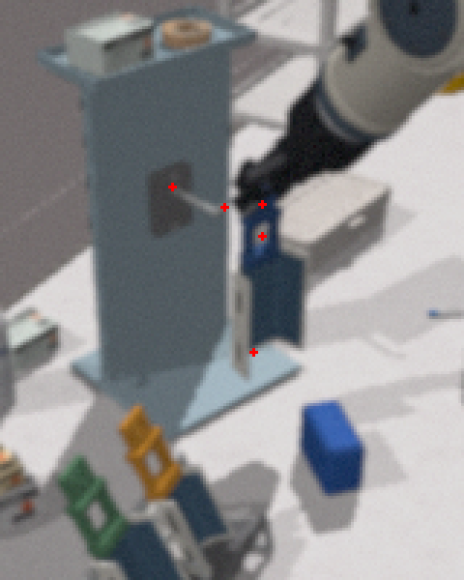

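The splint hangs upright. The hook block is centred at about column 312 and the splint at 318, so it needs a shift of roughly 5 mm sideways. Next is the insertion.

```bash
python3 - <<'E'
from plan import *
rows([tool_for(*hookpose(0,x,z)) for x,z in((-140,4),(-95,4),(-50,4),(-30,4))])
E
```

```text
[0.0, -0.001, 0.0, 0.003, -0.018, 0.008] TCP [ 537. -182.  262.] rows 0.1 0.0
[0.0, -0.001, 0.0, -0.135, -0.018, 0.123] TCP [ 579. -196.  262.] rows 0.7 0.0
[0.0, -0.001, 0.0, -0.272, -0.019, 0.239] TCP [ 622. -211.  262.] rows 1.5 0.0
[0.0, -0.001, 0.0, -0.334, -0.019, 0.291] TCP [ 641. -218.  262.] rows 1.8 0.0
```

Call:
carry_out --pt "0 0 0 0 -0.018 0.008 1" --pt "0 0 0 0 -0.018 0.008 1" --pt "0 0 0 -0.067 -0.018 0.065 1" --pt "0 0 0 -0.135 -0.018 0.123 1" --pt "0 0 0 -0.2 -0.018 0.18 1" --pt "0 0 0 -0.272 -0.019 0.239 1" --pt "0 0 0 -0.272 -0.019 0.239 1"

```text
clock: 9.05
eef_pos: [622.9, -212.3, 263.0]
tcp_rot: [3.141, 0.7, 2.811]
contact_force: [-0.1, -0.2, -1.0]
opening: 0.408
grasp_force: 50.5
```

```bash
python3 - <<'E'
from plan import *
Mh=R.from_euler('z',HY)
M,O=splint_now();print('win in hook',Mh.inv().apply(M.apply([-9,0,141])+O-HK),r.sense()['contact_force'])
rows([tool_for(*hookpose(0,x,z)) for x,z in((-32,4),(-32,-8),(-6,-8))])
c=r.get_calibration('side');im=r.grab_frame('side');o=im[:,:,::-1].copy()
d=r.grab_frame('scene')[:,:,::-1]
a=cv2.resize(o[90:240,230:350],(480,600),interpolation=3);b=cv2.resize(d[60:210,270:350],(320,600),interpolation=3)
cv2.imwrite('pics/s5.png',np.hstack([a,b]))
E
```

```text
win in hook [-48.6  -0.8   4.6] [-0.1 -0.2 -1. ]
[-0.0, -0.0, 0.0, -0.049, 0.003, 0.045] TCP [ 639. -217.  262.] rows 0.3 0.0
[-0.0, -0.0, 0.0, -0.018, 0.003, 0.081] TCP [ 639. -217.  250.] rows 0.3 0.0
[-0.0, -0.0, 0.0, -0.098, 0.003, 0.148] TCP [ 663. -225.  250.] rows 0.7 0.0
```

View pics/s5.png

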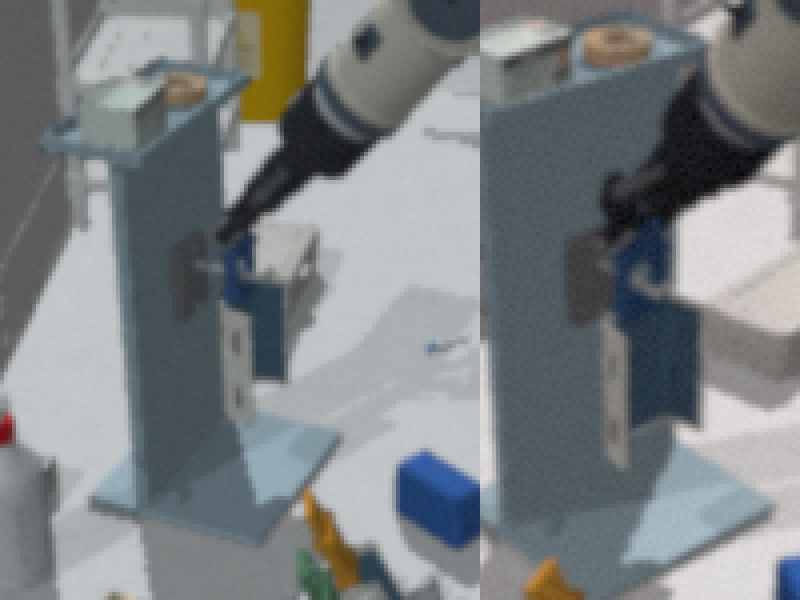

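The hook passes through the window with its tip showing in front, and there is no contact force. I'll lower and push home.

Call:
carry_out --pt "0 0 0 -0.049 0.003 0.045 1" --pt "0 0 0 -0.035 0.003 0.062 1" --pt "0 0 0 -0.018 0.003 0.081 1" --pt "0 0 0 -0.018 0.003 0.081 1"

```text
clock: 9.65
eef_pos: [636.7, -216.9, 248.5]
tcp_rot: [3.141, 0.697, 2.81]
contact_force: [0.2, 0.0, -0.7]
opening: 0.411
grasp_force: 50.5
```

Call:
carry_out --pt "0 0 0 -0.03 0 0.026 1" --pt "0 0 0 -0.06 0 0.051 1" --pt "0 0 0 -0.075 0 0.063 1" --pt "0 0 0 -0.075 0 0.063 1"

```text
clock: 10.15
eef_pos: [658.5, -224.4, 248.3]
tcp_rot: [3.141, 0.693, 2.81]
contact_force: [-19.9, 7.0, 9.8]
opening: 0.406
grasp_force: 56.1
```

```bash
cat >> plan.py <<'E'
def rep(i):
    Mh=R.from_euler('z',HY);M,O=splint_now();q=r.sense()
    print('win in hook',Mh.inv().apply(M.apply([-9,0,H[i]-51])+O-HK),'F stand',Mh.inv().apply(q['contact_force']),q['clock'])
E
python3 -c "
from plan import *
rep(0)"
```

```text
win in hook [-11.2  -0.6 -10. ] F stand [-21.1   0.1   9.8] 10.15
```

Call:
carry_out --pt "0 0 0 0.005 0 0.001 1" --pt "0 0 0 0.005 0 0.001 -0.6" --pt "0 0 0 0.005 0 0.001 -0.6" --pt "0 0 0 0.005 0 0.001 -0.6" --pt "0 0 0 0.005 0 0.001 -0.6"

```text
clock: 10.78
eef_pos: [660.2, -225.0, 249.0]
tcp_rot: [3.141, 0.7, 2.81]
contact_force: [-0.8, -0.0, -0.3]
opening: 0.799
grasp_force: 0.0
```

Call:
carry_out --pt "0 0 0 0 0 -0.1 -0.6" --pt "0 0 0 0 0 -0.25 -0.6" --pt "0 0 0 0 0 -0.5 -1" --pt "0 0 0 0 0 -0.5 -1"

```text
clock: 11.28
eef_pos: [583.9, -198.8, 349.8]
tcp_rot: [3.141, 0.707, 2.81]
contact_force: [0.5, -0.2, -0.4]
opening: 1.004
grasp_force: 0.0
```

```bash
python3 - <<'E'
from plan import *
p,Rt=T0();print(p)
c=r.get_calibration('wrist');im=r.grab_frame('wrist');o=im[:,:,::-1].copy()
m,ce,st=hanger(im,'large',(240,100,400,400));print(ce,st)
M,O=hookpose(0,-9,-11);f=lambda *l:proj(c,M.apply(l)+O)
for l in [(-18,22,116),(-18,-22,116),(-5,18,192),(-5,-18,192),(-9,0,141)]: 
    q=f(*l);print(l,q);cv2.circle(o,tuple(np.round(q).astype(int)),1,(0,0,255),-1)
cv2.imwrite('pics/w6.png',o[50:400,200:440].repeat(2,0).repeat(2,1)[:600])
# next: medium pregrasp
print(grasp_tcp(*frame(s.x,1),1,70)[0]); 
X=grasp_tcp(*frame(s.x,1),1,70)
mid=(np.array([450,0,300]),Rt)
rows([mid]); rows([X],mid)
E
```

```text
[ 583.9 -198.8  349.8]
[317.6 157.8] [ 291  116   53   79 3013]
(-18, 22, 116) [342.3 123. ]
(-18, -22, 116) [294.7 123. ]
(-5, 18, 192) [340.4 198.6]
(-5, -18, 192) [296.8 198.6]
(-9, 0, 141) [318.5 149.7]
[508.9 147.2 226.1]
[-0.0, -0.001, -0.0, 0.706, 0.578, -0.351] TCP [450   0 300] rows 3.9 0.0
[-0.067, 0.139, -0.128, 0.168, 0.633, 0.246] TCP [509. 147. 226.] rows 2.8 3.4
```

View pics/w6.png

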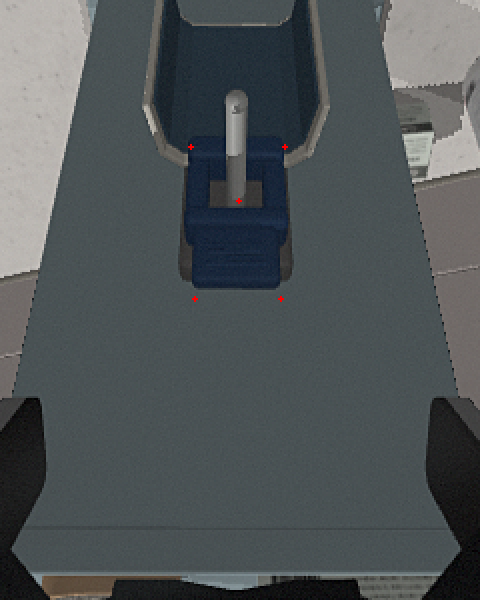

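The large splint hangs straight, back against the block, with the hook through its window (hook tip at (236,100), tab end at row 288). Next is the medium one.

Call:
carry_out --pt "0 0 0 0.35 0.29 -0.18 -1" --pt "0 0 0 0.706 0.578 -0.351 -1" --pt "0 0 0 0.706 0.578 -0.351 -1" --pt "0 0 0 0.706 0.578 -0.351 -1" --pt "0 0 0 0.706 0.578 -0.351 -1"

```text
clock: 11.95
eef_pos: [448.0, 3.2, 296.0]
tcp_rot: [-3.141, 0.697, 2.817]
contact_force: [-0.1, 0.1, 0.2]
opening: 0.999
grasp_force: 0.0
```

Call:
carry_out --pt "-0.067 0.139 -0.128 0.168 0.633 0.246 -1" --pt "-0.067 0.139 -0.128 0.168 0.633 0.246 -1" --pt "-0.067 0.139 -0.128 0.168 0.633 0.246 -1" --pt "-0.067 0.139 -0.128 0.168 0.633 0.246 -1" --pt "-0.067 0.139 -0.128 0.168 0.633 0.246 -1"

```text
clock: 12.58
eef_pos: [508.7, 147.3, 222.2]
tcp_rot: [3.14, 0.253, -3.024]
contact_force: [-0.4, 0.4, 0.3]
opening: 1.001
grasp_force: 0.0
```

```bash
cat >> plan.py <<'E'
def check(i,n):
    c=r.get_calibration('wrist');im=r.grab_frame('wrist');p,_=T0();print(p)
    m,ce,st=hanger(im,n,(200,60,440,300));M,O=frame(s.x,i)
    print(st,[(k,np.where(m[k])[0][[0,-1]]) for k in range(st[1]+4,st[1]+st[3]-2,10)])
    for l in [(-5,18,H[i]),(-5,-18,H[i]),(-9,18,H[i]-14),(-9,-18,H[i]-14),(-18,22,H[i]-34),(-18,-22,H[i]-34)]: print(l,proj(c,M.apply(l)+O))
E
python3 - <<'E'
from plan import *
check(1,'medium');rows([grasp_tcp(*frame(s.x,1),1,0,10)])
E
```

```text
[508.1 147.  222.6]
[ 283  137   67  101 5024] [(141, array([287, 345])), (151, array([287, 346])), (161, array([286, 346])), (171, array([285, 346])), (181, array([285, 348])), (191, array([283, 349])), (201, array([285, 348])), (211, array([289, 342])), (221, array([288, 344])), (231, array([288, 344]))]
(-5, 18, 176) [346.  237.5]
(-5, -18, 176) [288.9 237.6]
(-9, 18, 162) [345.3 215.3]
(-9, -18, 162) [289.5 215.4]
(-18, 22, 142) [350.8 182.4]
(-18, -22, 142) [284.  182.4]
[0.0, -0.002, -0.001, -0.012, 0.0, 0.264] TCP [527. 149. 159.] rows 1.1 0.0
```

Call:
carry_out --pt "0 -0.002 -0.001 -0.006 -0.002 0.13 -1" --pt "0 -0.002 -0.001 -0.012 -0.002 0.264 -1" --pt "0 -0.002 -0.001 -0.012 -0.002 0.264 -1" --pt "0 -0.002 -0.001 -0.012 -0.002 0.264 1" --pt "0 -0.002 -0.001 -0.012 -0.002 0.264 1" --pt "0 -0.002 -0.001 -0.012 -0.002 0.264 1" --pt "0 -0.002 -0.001 -0.012 -0.002 0.264 1" --pt "0 -0.002 -0.001 -0.012 -0.002 0.264 1"

```text
clock: 13.62
eef_pos: [528.5, 149.6, 162.3]
tcp_rot: [3.139, 0.265, -3.02]
contact_force: [0.0, 0.0, 6.8]
opening: 0.409
grasp_force: 49.7
```

```bash
python3 - <<'E'
from plan import *
s.x[5]-=.7
save_rel(1);M,O=frame(s.x,1)
A=tool_for(M,O+[0,0,110]);B=tool_for(M,O+[-140,0,140])
Mh,_=hookpose(1,0,0)
C=tool_for(Mh,np.array([400,-60,270])-Mh.apply([-9,0,125])); D=tool_for(*hookpose(1,-140,4))
rows([A,B]);print();rows([C],B);print();rows([D],C)
E
```

```text
[0.0, -0.0, -0.0, -0.115, 0.001, -0.425] TCP [529. 150. 272.] rows 1.8 0.0
[0.0, -0.0, -0.0, 0.39, 0.069, -0.686] TCP [389. 150. 302.] rows 3.2 0.0

[0.067, -0.137, 0.128, 0.008, -0.856, -0.018] TCP [412. -63. 306.] rows 3.4 3.3

[0.0, 0.0, 0.0, -0.373, -0.286, 0.529] TCP [ 537. -181.  265.] rows 2.8 0.0
```

Call:
carry_out --pt "0 0 0 -0.03 0 -0.11 1" --pt "0 0 0 -0.07 0 -0.26 1" --pt "0 0 0 -0.115 0 -0.425 1" --pt "0 0 0 0.05 0.02 -0.5 1" --pt "0 0 0 0.22 0.04 -0.6 1" --pt "0 0 0 0.39 0.069 -0.686 1" --pt "0 0 0 0.39 0.069 -0.686 1" --pt "0 0 0 0.39 0.069 -0.686 1"

```text
clock: 14.62
eef_pos: [388.4, 149.6, 301.9]
tcp_rot: [3.139, 0.264, -3.019]
contact_force: [-0.2, -0.2, -1.2]
opening: 0.406
grasp_force: 50.4
```

Call:
carry_out --pt "0.067 -0.137 0.128 0 -0.2 -0.005 1" --pt "0.067 -0.137 0.128 0 -0.4 -0.01 1" --pt "0.067 -0.137 0.128 0.005 -0.6 -0.015 1" --pt "0.067 -0.137 0.128 0.008 -0.8 -0.018 1" --pt "0.067 -0.137 0.128 0.008 -0.856 -0.018 1" --pt "0.067 -0.137 0.128 0.008 -0.856 -0.018 1" --pt "0.067 -0.137 0.128 0.008 -0.856 -0.018 1"

```text
clock: 15.5
eef_pos: [411.4, -63.4, 304.8]
tcp_rot: [3.14, 0.699, 2.812]
contact_force: [-0.8, -0.5, -0.3]
opening: 0.406
grasp_force: 50.6
```

Call:
carry_out --pt "0 0 0 -0.1 -0.07 0.13 1" --pt "0 0 0 -0.2 -0.15 0.27 1" --pt "0 0 0 -0.3 -0.22 0.4 1" --pt "0 0 0 -0.373 -0.286 0.529 1" --pt "0 0 0 -0.373 -0.286 0.529 1" --pt "0 0 0 -0.373 -0.286 0.529 1" --pt "0 0 0 -0.373 -0.286 0.529 1"

```text
clock: 16.38
eef_pos: [535.9, -180.3, 263.9]
tcp_rot: [3.14, 0.699, 2.814]
contact_force: [0.3, -0.2, -0.3]
opening: 0.406
grasp_force: 50.6
```

```bash
python3 - <<'E'
from plan import *
rep(1)
rows([tool_for(*hookpose(1,x,z)) for x,z in((-140,4),(-95,4),(-57,4),(-52,4),(-52,-9))])
c=r.get_calibration('wrist');im=r.grab_frame('wrist');M,O=splint_now()
m,ce,st=hanger(im,'medium',(200,60,440,300));print(st,[(k,np.where(m[k])[0][[0,-1]]) for k in range(st[1]+4,st[1]+st[3]-2,12)])
for l in [(-5,18,176),(-18,22,142),(-18,-22,142),(-18,0,100)]: print(proj(c,M.apply(l)+O))
E
```

```text
win in hook [-141.2    0.7    3.3] F stand [ 0.3 -0.1 -0.3] 16.375
[0.0, -0.0, 0.0, -0.005, -0.003, 0.001] TCP [ 537. -181.  265.] rows 0.0 0.0
[0.0, -0.0, 0.0, -0.143, -0.004, 0.117] TCP [ 579. -196.  265.] rows 0.7 0.0
[0.0, -0.0, 0.0, -0.259, -0.005, 0.215] TCP [ 615. -208.  265.] rows 1.3 0.0
[0.0, -0.0, 0.0, -0.274, -0.005, 0.227] TCP [ 620. -210.  265.] rows 1.4 0.0
[0.0, -0.0, 0.0, -0.241, -0.005, 0.267] TCP [ 620. -210.  252.] rows 1.4 0.0
[  270   138    95   147 10949] [(142, array([278, 357])), (154, array([277, 358])), (166, array([276, 358])), (178, array([275, 359])), (190, array([274, 360])), (202, array([273, 362])), (214, array([271, 364])), (226, array([272, 362])), (238, array([279, 356])), (250, array([279, 356])), (262, array([278, 357])), (274, array([277, 358]))]
[358.1 282.4]
[364.4 201.7]
[269.9 201.5]
[317.2 137.5]
```

Call:
carry_out --pt "0 0 0 -0.07 -0.004 0.06 1" --pt "0 0 0 -0.143 -0.004 0.117 1" --pt "0 0 0 -0.2 -0.005 0.166 1" --pt "0 0 0 -0.259 -0.005 0.215 1" --pt "0 0 0 -0.274 -0.005 0.227 1" --pt "0 0 0 -0.258 -0.005 0.247 1" --pt "0 0 0 -0.241 -0.005 0.267 1" --pt "0 0 0 -0.241 -0.005 0.267 1"

```text
clock: 17.42
eef_pos: [619.1, -211.0, 250.1]
tcp_rot: [3.14, 0.697, 2.813]
contact_force: [0.4, 0.6, -1.2]
opening: 0.408
grasp_force: 50.6
```

```bash
python3 - <<'E'
from plan import *
rep(1)
rows([tool_for(*hookpose(1,x,z)) for x,z in((-45,-10),(-35,-10),(-27,-10))])
E
```

```text
win in hook [-52.5  -1.2 -10.4] F stand [ 0.2  0.7 -1.2] 17.425
[0.0, -0.001, -0.0, -0.024, 0.005, 0.018] TCP [ 626. -212.  251.] rows 0.1 0.0
[0.0, -0.001, -0.0, -0.055, 0.005, 0.043] TCP [ 636. -216.  251.] rows 0.3 0.0
[0.0, -0.001, -0.0, -0.079, 0.004, 0.064] TCP [ 644. -218.  251.] rows 0.4 0.0
```

Call:
carry_out --pt "0 0 0 -0.024 0.004 0.018 1" --pt "0 0 0 -0.055 0.004 0.043 1" --pt "0 0 0 -0.073 0.004 0.059 1" --pt "0 0 0 -0.079 0.004 0.064 1" --pt "0 0 0 -0.079 0.004 0.064 1"

```text
clock: 18.05
eef_pos: [642.2, -218.1, 250.3]
tcp_rot: [3.14, 0.694, 2.812]
contact_force: [-19.8, 4.0, 9.3]
opening: 0.405
grasp_force: 55.0
```

```bash
python3 - <<'E'
from plan import *
rep(1)
E
```

```text
win in hook [-28.5  -0.4 -10.2] F stand [-20.   -2.6   9.3] 18.05
```

Call:
carry_out --pt "0 0 0 0.005 0 0.001 1" --pt "0 0 0 0.005 0 0.001 -0.6" --pt "0 0 0 0.005 0 0.001 -0.6" --pt "0 0 0 0.005 0 0.001 -0.6" --pt "0 0 0 0.005 0 0.001 -0.6"

```text
clock: 18.68
eef_pos: [644.0, -218.4, 250.9]
tcp_rot: [3.14, 0.7, 2.813]
contact_force: [0.8, 0.2, -1.0]
opening: 0.798
grasp_force: 0.0
```

Call:
carry_out --pt "0 0 0 0 0 -0.1 -0.6" --pt "0 0 0 0 0 -0.25 -0.6" --pt "0 0 0 0 0 -0.5 -1" --pt "0 0 0 0 0 -0.5 -1"

```text
clock: 19.18
eef_pos: [567.5, -192.5, 351.7]
tcp_rot: [3.14, 0.707, 2.813]
contact_force: [1.0, 0.1, 0.5]
opening: 1.006
grasp_force: 0.0
```

```bash
python3 - <<'E'
from plan import *
p,Rt=T0();print(p)
c=r.get_calibration('wrist');im=r.grab_frame('wrist');cv2.imwrite('pics/w7.png',im[:,:,::-1])
for n in('large','medium'):
    m,ce,st=hanger(im,n,(240,90,400,260));print(n,ce,st)
    M,O=hookpose(1,-29,-11);
print([proj(c,M.apply(l)+O) for l in[(-18,22,100),(-18,-22,100),(-5,18,176),(-5,-18,176)]])
X=grasp_tcp(*frame(s.x,2),2,70)
mid=(np.array([440,-40,300]),Rt)
rows([mid]); rows([X],mid)
E
```

```text
[ 567.5 -192.5  351.7]
large [317.3 197.8] [297 192  42  13 502]
medium [317.2 156. ] [ 292  116   52   76 3028]
[array([341.4, 119.6]), array([293.6, 119.4]), array([339.4, 195. ]), array([295.6, 194.9])]
[-0.0, -0.001, -0.0, 0.646, 0.413, -0.29] TCP [440 -40 300] rows 3.3 0.0
[-0.067, 0.139, -0.127, 0.112, 0.453, 0.37] TCP [513.  55. 212.] rows 2.4 3.4
```

Medium hangs in place, centred in front of the large one (mask columns 292–344). Now the small one.

Call:
carry_out --pt "0 0 0 0.32 0.2 -0.15 -1" --pt "0 0 0 0.646 0.413 -0.29 -1" --pt "0 0 0 0.646 0.413 -0.29 -1" --pt "0 0 0 0.646 0.413 -0.29 -1" --pt "0 0 0 0.646 0.413 -0.29 -1"

```text
clock: 19.85
eef_pos: [438.8, -38.3, 296.4]
tcp_rot: [-3.141, 0.697, 2.818]
contact_force: [0.5, 0.3, -0.6]
opening: 1.005
grasp_force: 0.0
```

Call:
carry_out --pt "-0.067 0.139 -0.127 0.112 0.453 0.36 -1" --pt "-0.067 0.139 -0.127 0.112 0.453 0.36 -1" --pt "-0.067 0.139 -0.127 0.112 0.453 0.36 -1" --pt "-0.067 0.139 -0.127 0.112 0.453 0.36 -1" --pt "-0.067 0.139 -0.127 0.112 0.453 0.36 -1" --pt "-0.067 0.139 -0.127 0.112 0.453 0.36 -1"

```text
clock: 20.6
eef_pos: [510.6, 55.0, 210.6]
tcp_rot: [3.137, 0.257, -3.025]
contact_force: [-0.1, -0.6, 0.4]
opening: 1.0
grasp_force: 0.0
```

```bash
python3 - <<'E'
from plan import *
check(2,'small');rows([grasp_tcp(*frame(s.x,2),2,0,10)])
E
```

```text
[510.3  55.2 210.9]
[ 283  140   65   99 2267] [(144, array([287, 340])), (154, array([287, 335])), (164, array([286, 337])), (174, array([285, 338])), (184, array([285, 287])), (194, array([283, 347])), (204, array([285, 291])), (214, array([289, 291])), (224, array([288, 310])), (234, array([288, 343]))]
(-5, 18, 160) [344.7 237.4]
(-5, -18, 160) [288.7 237.6]
(-9, 18, 146) [344.  215.6]
(-9, -18, 146) [289.2 215.8]
(-18, 22, 126) [349.4 183.2]
(-18, -22, 126) [283.7 183.4]
[0.001, -0.002, -0.001, -0.016, -0.004, 0.277] TCP [532.  57. 145.] rows 1.1 0.0
```

Alignment is within 1 px. Descend and grip.

Call:
carry_out --pt "0.001 -0.002 -0.001 -0.008 -0.004 0.14 -1" --pt "0.001 -0.002 -0.001 -0.016 -0.004 0.274 -1" --pt "0.001 -0.002 -0.001 -0.016 -0.004 0.274 -1" --pt "0.001 -0.002 -0.001 -0.016 -0.004 0.274 1" --pt "0.001 -0.002 -0.001 -0.016 -0.004 0.274 1" --pt "0.001 -0.002 -0.001 -0.016 -0.004 0.274 1" --pt "0.001 -0.002 -0.001 -0.016 -0.004 0.274 1" --pt "0.001 -0.002 -0.001 -0.016 -0.004 0.274 1"

```text
clock: 21.65
eef_pos: [532.7, 57.6, 147.3]
tcp_rot: [3.141, 0.265, -3.02]
contact_force: [-2.4, 0.2, 6.9]
opening: 0.406
grasp_force: 49.7
```

```bash
python3 - <<'E'
from plan import *
s.x[6]-=.4
save_rel(2);M,O=frame(s.x,2)
A=tool_for(M,O+[0,0,110]);B=tool_for(M,O+[-120,0,150])
Mh,_=hookpose(2,0,0)
C=tool_for(Mh,np.array([410,-80,270])-Mh.apply([-9,0,109])); D=tool_for(*hookpose(2,-140,4))
rows([A,B]);print();rows([C],B);print();rows([D],C)
E
```

```text
[0.0, -0.0, -0.0, -0.115, 0.0, -0.425] TCP [533.  58. 257.] rows 1.8 0.0
[0.0, -0.0, -0.0, 0.303, 0.059, -0.704] TCP [413.  58. 297.] rows 3.1 0.0

[0.068, -0.137, 0.128, 0.023, -0.563, -0.039] TCP [422. -83. 305.] rows 2.3 3.3

[0.0, 0.0, 0.0, -0.324, -0.223, 0.488] TCP [ 537. -181.  264.] rows 2.5 0.0
```

Call:
carry_out --pt "0 0 0 -0.03 0 -0.11 1" --pt "0 0 0 -0.07 0 -0.26 1" --pt "0 0 0 -0.115 0 -0.425 1" --pt "0 0 0 0.03 0.02 -0.5 1" --pt "0 0 0 0.17 0.04 -0.6 1" --pt "0 0 0 0.303 0.059 -0.704 1" --pt "0 0 0 0.303 0.059 -0.704 1" --pt "0 0 0 0.303 0.059 -0.704 1"

```text
clock: 22.65
eef_pos: [412.5, 57.7, 296.8]
tcp_rot: [3.141, 0.264, -3.02]
contact_force: [1.1, -0.1, -0.8]
opening: 0.404
grasp_force: 50.4
```

Call:
carry_out --pt "0.068 -0.137 0.128 0.005 -0.14 -0.01 1" --pt "0.068 -0.137 0.128 0.01 -0.28 -0.02 1" --pt "0.068 -0.137 0.128 0.015 -0.42 -0.03 1" --pt "0.068 -0.137 0.128 0.023 -0.563 -0.039 1" --pt "0.068 -0.137 0.128 0.023 -0.563 -0.039 1" --pt "0.068 -0.137 0.128 0.023 -0.563 -0.039 1"

```text
clock: 23.4
eef_pos: [421.5, -83.1, 304.0]
tcp_rot: [-3.139, 0.7, 2.813]
contact_force: [-0.6, 0.2, -0.7]
opening: 0.406
grasp_force: 50.5
```

Call:
carry_out --pt "0 0 0 -0.08 -0.055 0.12 1" --pt "0 0 0 -0.16 -0.11 0.24 1" --pt "0 0 0 -0.24 -0.165 0.36 1" --pt "0 0 0 -0.324 -0.223 0.488 1" --pt "0 0 0 -0.324 -0.223 0.488 1" --pt "0 0 0 -0.324 -0.223 0.488 1" --pt "0 0 0 -0.324 -0.223 0.488 1"

```text
clock: 24.28
eef_pos: [535.8, -180.5, 263.5]
tcp_rot: [-3.139, 0.701, 2.815]
contact_force: [-0.2, -0.2, -0.9]
opening: 0.405
grasp_force: 50.5
```

```bash
python3 - <<'E'
from plan import *
rep(2)
rows([tool_for(*hookpose(2,x,z)) for x,z in((-140,4),(-95,4),(-65,4),(-58,4),(-58,-10))])
E
```

```text
win in hook [-141.3    0.4    3.3] F stand [-0.1 -0.3 -0.9] 24.275
[-0.0, -0.0, 0.0, -0.006, -0.002, 0.001] TCP [ 537. -181.  264.] rows 0.0 0.0
[-0.0, -0.0, 0.0, -0.143, -0.002, 0.117] TCP [ 579. -196.  264.] rows 0.7 0.0
[-0.0, -0.0, 0.0, -0.235, -0.003, 0.195] TCP [ 608. -206.  264.] rows 1.2 0.0
[-0.0, -0.0, 0.0, -0.256, -0.003, 0.213] TCP [ 614. -208.  264.] rows 1.3 0.0
[-0.0, -0.0, 0.0, -0.22, -0.003, 0.256] TCP [ 614. -208.  250.] rows 1.3 0.0
```

Call:
carry_out --pt "0 0 0 -0.07 -0.002 0.06 1" --pt "0 0 0 -0.143 -0.002 0.117 1" --pt "0 0 0 -0.19 -0.003 0.156 1" --pt "0 0 0 -0.235 -0.003 0.195 1" --pt "0 0 0 -0.256 -0.003 0.213 1" --pt "0 0 0 -0.256 -0.003 0.213 1"

```text
clock: 25.02
eef_pos: [614.6, -209.1, 263.7]
tcp_rot: [-3.139, 0.701, 2.814]
contact_force: [-0.9, -0.8, -0.5]
opening: 0.409
grasp_force: 50.5
```

Call:
carry_out --pt "0 0 0 0.012 0 0.015 1" --pt "0 0 0 0.024 0 0.029 1" --pt "0 0 0 0.036 0 0.043 1" --pt "0 0 0 0.036 0 0.043 1"

```text
clock: 25.52
eef_pos: [614.2, -209.1, 249.2]
tcp_rot: [-3.139, 0.7, 2.813]
contact_force: [0.4, -0.3, -0.6]
opening: 0.406
grasp_force: 50.5
```

```bash
python3 - <<'E'
from plan import *
rep(2)
rows([tool_for(*hookpose(2,x,z)) for x,z in((-50,-10),(-45.5,-10))])
E
```

```text
win in hook [-57.9  -1.1 -10.9] F stand [ 0.5 -0.1 -0.6] 25.525
[-0.001, -0.0, 0.0, -0.026, 0.004, 0.017] TCP [ 622. -211.  250.] rows 0.1 0.0
[-0.001, -0.0, 0.0, -0.04, 0.004, 0.029] TCP [ 626. -212.  250.] rows 0.2 0.0
```

Call:
carry_out --pt "0 0 0 -0.025 0.003 0.018 1" --pt "0 0 0 -0.034 0.003 0.025 1" --pt "0 0 0 -0.04 0.003 0.03 1" --pt "0 0 0 -0.04 0.003 0.03 1"

```text
clock: 26.02
eef_pos: [624.4, -211.8, 249.7]
tcp_rot: [-3.139, 0.696, 2.814]
contact_force: [-22.3, 7.5, 13.1]
opening: 0.4
grasp_force: 55.1
```

```bash
python3 - <<'E'
from plan import *
rep(2)
E
```

```text
win in hook [-47.5  -0.3 -10.4] F stand [-23.6  -0.2  13.1] 26.025
```

Home at the expected place (-47.5). Release and retreat.

Call:
carry_out --pt "0 0 0 0.005 0 0.001 1" --pt "0 0 0 0.005 0 0.001 -0.6" --pt "0 0 0 0.005 0 0.001 -0.6" --pt "0 0 0 0.005 0 0.001 -0.6" --pt "0 0 0 0.005 0 0.001 -0.6"

```text
clock: 26.65
eef_pos: [626.1, -212.4, 249.7]
tcp_rot: [-3.139, 0.701, 2.813]
contact_force: [0.1, -0.4, -0.4]
opening: 0.801
grasp_force: 0.0
```

Call:
carry_out --pt "0 0 0 0 0 -0.1 -0.6" --pt "0 0 0 0 0 -0.25 -0.6" --pt "0 0 0 0 0 -0.5 -1" --pt "0 0 0 0 0 -0.6 -1" --pt "0 0 0 0 0 -0.6 -1" --pt "0 0 0 0 0 -0.6 -1"

```text
clock: 27.4
eef_pos: [534.5, -180.7, 363.5]
tcp_rot: [-3.139, 0.7, 2.813]
contact_force: [-0.2, -0.2, -0.2]
opening: 0.998
grasp_force: 0.0
```

```bash
python3 - <<'E'
from plan import *
a=r.grab_frame('side')[90:250,230:350,::-1];b=r.grab_frame('wrist')[:,:,::-1]
cv2.imwrite('pics/f.png',np.hstack([cv2.resize(a,(400,533),interpolation=3),cv2.resize(b[60:327,220:420],(400,533),interpolation=3)]))
E
```

```text
(no output)
```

View pics/f.png

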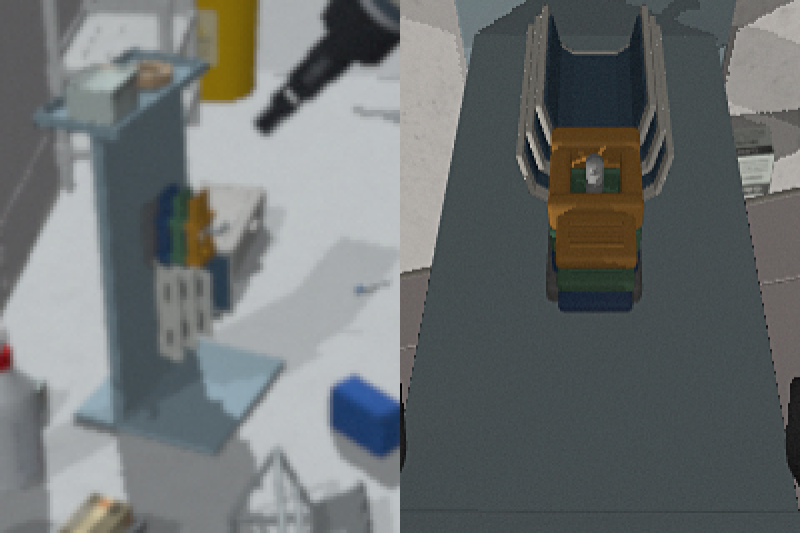

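All three hang nested, straight and centred against the block, with the blue, green and amber hangers touching (side crop rows 185–265, wrist crop centre column about 597).

```bash
python3 -c "
from rig import r
print(r.sign_off())"
```

```text
the job is handed in; nothing more can be done
None
```

All three splints hang nested on the hook, large, then medium, then small, pushed home and hanging straight with the hollow side out; I handed the job in at about 27.5 s, and no verdict came back.

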